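# Put the mallet and the glue brush away in their spring clips

### The arm

A 7-joint arm with a two-finger parallel gripper is mounted at the origin on the work surface. World frame = base frame: x ahead of the robot, y to its left, z up, the work surface at z = 0. Lengths are in m, angles in degrees, forces in N, time in s.
With the tool pointing down it reaches from about 0.4 to 0.85 m from the base axis. Payload 10.4 kg.
Tool frame: the origin (TCP) lies midway between the tips of the shut fingers; the grasp point (between the pads) lies 19 mm behind it; z points along the fingers, y is the direction in which the jaws open and shut (so a half turn about z gives the same grasp; the last joint's range is limited). The gripper opens to 85 mm and grips with 20 to 120 N. Pads are 22 mm wide; open, the fingers measure 114 mm over their backs; the gripper's body (76 mm by 85 mm) begins 54 mm behind the grasp point. The pads swing forward as they close: fully open they stand 13 mm farther back than shut.
Start: joints at [-1.295, 19.034, -3.707, 83.658, 1.238, 77.344, -5.071], TCP at [0.625, 0, 0.209] pointing down, gripper open.
Joint ranges: [-148.97, 148.97], [-28.65, 121.19], [-84.17, 76.75], [9.2, 138.47], [-72.65, 252.65], [3.7, 117.97], [-149.18, 149.18]. Speed limits (degrees/s): [127.2, 127.2, 159.86, 159.86, 180, 180, 180].

### API

Orientations are given as a 3x3 rotation matrix whose columns are the frame's x, y, z axes.
In Python, from bench import get_state, snapshot, finish_job gives the robot as it stands.
- The arm moves only by the tool jog_arm, never from a script. Its argument "plan" is one flat list of numbers, 7 for each row, row after row: the shift along the world's x, y, z in mm, then the turn, a rotation vector about the world's x, y, z in degrees, then the finger opening in mm, from 0 to 85.4. A call has 1 to 10 rows; each row is the pose to reach, as a shift and turn from the pose commanded when the call began; what a row does not reach only later rows make up. A row lasts 1/12 s, in which the tool goes at most 41.7 mm and 7.16 degrees, less where a joint would pass 70% of its speed; a pose out of reach is approached as far as the arm can. A call with a gripper value outside its range is refused whole. The fingers move at their own pace and stop on an object; "force" is the grip in N (left out, the last holds). Time passes only in rows, so rows that repeat a pose let the fingers close. It gives the time, the measured TCP pose, the force and the opening at its end, in the units of the state.
- get_state(): the state, without advancing time (a new reading comes with each control period).
- snapshot(name): name is "scene" or "side" or "wrist"; returns a dict with "frame" (420x560x3 uint8, red, green, blue), "z_map" (420x560 float32, m along the optical axis (not along the pixel's ray), 0 where there is no reading), "fovy" (degrees; the focal length in pixels is half the picture's height over the tangent of half this angle, whatever the lens; pixels are square), "cx", "cy" (the principal point, pixels), "dist_coeffs" ([k1, k2, p1, p2, k3] as OpenCV has them; the pictures are not rectified), "R" (3x3) and "t" (3): a world point X has camera coordinates R X + t; the wrist camera has in their place "T_tool_cam" (4x4, takes a point from camera to tool coordinates, whose origin is the TCP and whose axes are the flange's). Camera axes: x right, y down, z forward; pixel columns grow to the right and rows downward; lengths in m; the calibration is good to about 2 mm. A picture is of the moment at which its call begins: read the wrist's pose just before it.
- finish_job(): hands the job in, once; it reports no verdict.
The state is a dict: "time": time; "joints": joint angles; "qd": joint speeds; "effort": joint torques, N m; "ee_pos": TCP position; "orientation": TCP orientation; "contact_force": force on the tool from outside, world axes, zero at the start; "ft_torque": the same for the moment, N m; "finger_gap": finger opening in m.
Only numpy, scipy, OpenCV 4.12 (cv2) and the standard library are available. Lean on these libraries where they do the work, as an engineer would, in place of code of your own. Each camera call takes 0.05 s, during which the arm holds its last target.

### The job

The turned wooden mallet and the round glue brush are drying on their wire rests. Put each one away on the sloped stand whose clips fit its handle (the thick mallet handle in the wide clips, the slim brush handle in the narrow clips): lay it with its head uphill, centred on the two clips, and press the handle down between the spring fingers until both clips snap round it and it sits fully home, then let go. Leave the cup, bottle, jar and pot where they stand.

Things in the scene. Friction and masses are not known exactly. Their poses are not given: they have to be found in the camera images.
- mallet_mid (a point): turned wooden mallet, 178 mm long, about 0.22 kg: round handle 32 mm thick and 128 mm long, coaxial round head 54 mm thick and 50 mm long. This point is on the axis about half-way along the handle; x points along the handle to the head. The handle ends 66 mm behind the point; the head begins 62 mm ahead of it
- mallet_head (a point): middle of the mallet's head, on the axis, 87 mm along x from mallet_mid
- brush_mid (a point): round glue brush, 178 mm long, about 0.09 kg: round wooden handle 20 mm thick and 128 mm long, coaxial steel ferrule 31 mm thick and dark stiff head up to 36 mm thick. This point is on the axis about half-way along the handle; x points along the handle to the head. The handle ends 66 mm behind the point; the ferrule begins 62 mm ahead of it
- brush_head (a point): middle of the brush's head, on the axis, 87 mm along x from brush_mid
- wide_stand_seat (a point): where the middle of the mallet handle sits when fully home in the wide stand's clips. x points up the slope along the clip line (towards +x of the world within 0.3 rad), y across, z square out of the deck, leaning 30 degrees from vertical back to the low side. Clips (14 mm long) at x = -45 and +45 mm; 70 mm free between them; deck face 38 mm below along z
- narrow_stand_seat (a point): where the middle of the brush handle sits when fully home in the narrow stand's clips. x points up the slope along the clip line (towards +x of the world within 0.3 rad), y across, z square out of the deck, leaning 25 degrees from vertical back to the low side. Clips (14 mm long) at x = -45 and +45 mm; 70 mm free between them; deck face 38 mm below along z
- wide_stand: fixed sloped stand, deck 150 x 110 mm; two clips, each a saddle block and two steel spring fingers; mouth between the lips 26 mm for the 32 mm handle, lips 10 mm and flared guides up to 23 mm above the seat along its z. Pressing past the snap of both takes about 10 N (8 to 15); then the handle rests on the saddles. Origin under the base
- narrow_stand: fixed sloped stand, deck 150 x 80 mm; two clips, each a saddle block and two steel spring fingers; mouth between the lips 16 mm for the 20 mm handle, lips 7 mm and flared guides up to 20 mm above the seat along its z. Pressing past the snap of both takes about 10 N (8 to 15); then the handle rests on the saddles. Origin under the base
- mallet: the mallet, its frame is that of mallet_mid; it starts level on its rest, forks near x = -45 and +45 mm, the middle free
- brush: the brush, its frame is that of brush_mid; it starts level on its rest, forks near x = -45 and +45 mm, the middle free
- wide_rest: fixed rest, base 130 x 70 x 6 mm, with two steel V forks 90 mm apart, that carries the handle level, axis 45 mm above the table; x along the forks' line; origin under its centre
- narrow_rest: fixed rest, base 130 x 70 x 6 mm, with two steel V forks 90 mm apart, that carries the handle level, axis 45 mm above the table; x along the forks' line; origin under its centre
- brush_cup: paper cup 80 mm wide, 85 mm high with three thin brushes to 148 mm; origin under its centre
- glue_bottle: glue bottle 52 mm wide, 150 mm high; origin under its centre
- grout_jar: jar 72 mm wide, 85 mm high; origin under its centre
- mosaic_pot: round ceramic pot 96 mm wide, 85 mm high, ringed with chips; origin under its centre
Mind the look-alikes: they are no part of the job. What is shaped like the narrow_stand but red is not meant.

How it is judged:
By the outcome, as a careful person would: the job done as asked, in the order asked, and still so for the second after the job is handed in, with the robot touching nothing.
It also fails if it takes over 61 s, if anything falls off the work surface, if the arm or the gripper's body presses on something with over 40 N, if the wrist force passes 120 N, or if a joint passes its speed limit or range.

## Working session

There is one attempt and no reset: what is moved stays moved. The work goes in short steps, Python scripts to look and compute and a tool call to move; the robot and the scene stay as the last step left them, time stands still between calls to the robot, and variables do not carry over. Pictures are saved under pics/ and viewed, and the job is handed in when it is done.

Besides the shell and the picture viewer there is one more tool, called in YAML: its name, and indented under it one key for each argument. jog_arm: Moves the arm, as the interface text tells. Its arguments: {"type":"object","properties":{"plan":{"type":"array"},"force":{"type":"number"}},"required":["plan"]}

```bash
ls; mkdir -p pics; cat > h.py <<'E'
import numpy as np, cv2
from bench import get_state, snapshot
def K(s):
    f=210/np.tan(np.radians(s['fovy'])/2); return np.array([[f,0,s['cx']],[0,f,s['cy']],[0,0,1.]])
def RT(s,st=None):
    if 'R' in s: return np.array(s['R']),np.array(s['t'])
    T=np.eye(4);T[:3,:3]=np.array(st['orientation']);T[:3,3]=st['ee_pos']
    M=np.linalg.inv(T@np.array(s['T_tool_cam'])); return M[:3,:3],M[:3,3]
def cloud(s,st=None):
    R,t=RT(s,st); h,w=s['z_map'].shape
    u,v=np.meshgrid(np.arange(w),np.arange(h))
    p=cv2.undistortPoints(np.stack([u,v],-1).reshape(-1,1,2).astype(float),K(s),np.array(s['dist_coeffs'])).reshape(h,w,2)
    z=s['z_map']; C=np.dstack([p*z[...,None],z]); X=(C-t)@R; X[z==0]=np.nan; return X
def proj(s,P,st=None):
    R,t=RT(s,st); return cv2.projectPoints(np.array(P,float).reshape(-1,1,3),cv2.Rodrigues(R)[0],t,K(s),np.array(s['dist_coeffs'],float))[0].reshape(-1,2)
def snap(n,tag):
    st=get_state(); s=snapshot(n); cv2.imwrite(f'pics/{tag}.png',s['frame'][...,::-1]); 
    import pickle; pickle.dump((s,st),open(f'{tag}.pkl','wb')); return s,st
def load(tag):
    import pickle; return pickle.load(open(f'{tag}.pkl','rb'))
E
python3 - <<'E'
from h import *
for n in ['scene','side','wrist']:
    s,st=snap(n,n+'0')
print({k:v for k,v in st.items()})
E
```

```text
pics
{'time': 0.1, 'joints': array([-1.2941139 , 19.06723491, -3.70901198, 83.70250617,  1.23928204,
       77.34358641, -5.07049567]), 'qd': array([-0.10430116, -0.13586713,  0.03277771, -0.20909701, -0.00194717,
        0.04848799, -0.0454642 ]), 'effort': array([ 9.25707973e-04, -6.26745987e+01,  4.87730233e-02, -3.92438293e+01,
        1.62844139e-02,  6.89412060e-03, -5.92459219e-05]), 'ee_pos': array([ 6.24623612e-01, -3.19811068e-06,  2.08296863e-01]), 'orientation': array([[-4.86187786e-05,  9.99999181e-01, -1.27882397e-03],
       [ 9.99999996e-01,  4.85202102e-05, -7.71082975e-05],
       [-7.70461856e-05, -1.27882771e-03, -9.99999179e-01]]), 'contact_force': array([ 0.21121682, -0.11372423, -0.61357725]), 'ft_torque': array([-0.01685038,  0.00503577,  0.03028658]), 'finger_gap': 0.08569157524819657}
```

View pics/scene0.png

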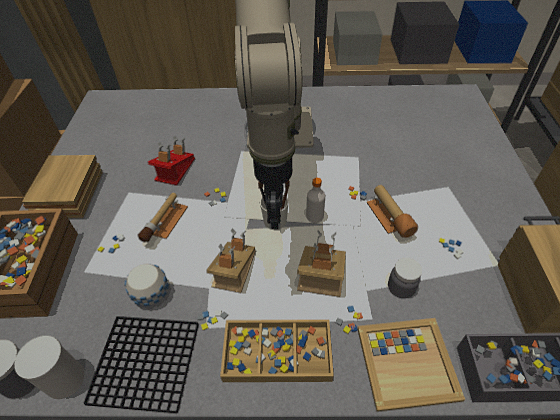

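View pics/side0.png

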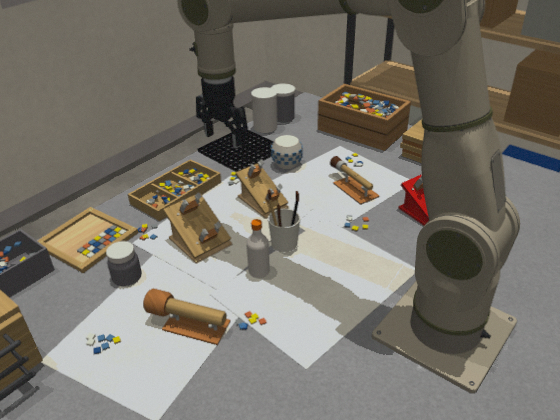

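View pics/wrist0.png

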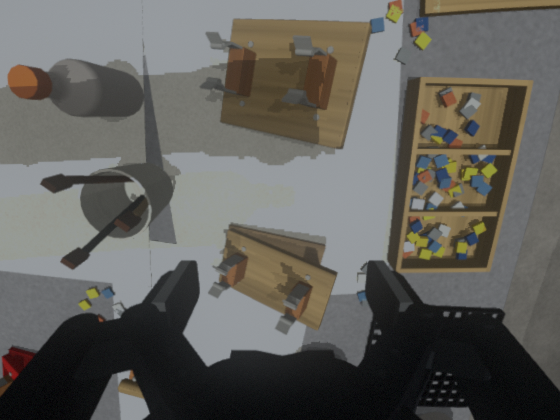

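The scene view shows the mallet at (393,210) with its head toward (405,227), and the brush at (160,217) with its head toward (147,233). The wide stand is at (322,268), the narrow stand at (232,262), and the red look-alike at (172,162), which I will not use. The cup, hidden behind the gripper, shows at (285,225) in the side view. The bottle is at (316,200), the jar at (405,278) and the pot at (148,285).

```bash
python3 - <<'E'
from h import *
for tag in ['scene0','side0','wrist0']:
    s,st=load(tag); X=cloud(s,st); print(tag,s['fovy'],s['dist_coeffs'],np.isnan(X[...,0]).mean())
    px={'scene0':[(385,200),(405,227),(160,217),(147,233),(322,285),(232,275),(172,163),(316,200),(405,268),(148,270)],
    'side0':[(195,308),(158,302),(350,175),(337,163),(205,240),(262,195),(415,200),(258,260),(285,222),(125,255),(285,150)],
    'wrist0':[(280,80),(235,75),(318,80),(250,260),(230,268),(297,297),(130,90),(150,205)]}[tag]
    for u,v in px: print((u,v),np.round(X[v,u],4))
def crop(tag,x0,y0,x1,y1,k):
    im=cv2.imread(f'pics/{tag}.png')[y0:y1,x0:x1]; return cv2.resize(im,None,fx=k,fy=k,interpolation=cv2.INTER_CUBIC)
cv2.imwrite('pics/c1.png',crop('scene0',120,130,440,310,2.5))
cv2.imwrite('pics/c2.png',crop('wrist0',190,0,400,340,1.75))
cv2.imwrite('pics/c3.png',crop('side0',120,130,400,350,2.7))
E
```

```text
scene0 54.23602347425945 [-0.01703871  0.          0.          0.          0.        ] 0.003903061224489796
(385, 200) [0.4192 0.3032 0.0588]
(405, 227) [0.5283 0.3367 0.0702]
(160, 217) [ 0.4677 -0.3334  0.0503]
(147, 233) [ 0.5322 -0.3532  0.0595]
(322, 285) [0.6767 0.1103 0.0266]
(232, 275) [ 0.683  -0.1077  0.0849]
(172, 163) [ 0.2729 -0.3294  0.0785]
(316, 200) [0.4506 0.1037 0.0953]
(405, 268) [0.6663 0.3073 0.0838]
(148, 270) [ 0.6695 -0.312   0.0884]
side0 42.95132420825107 [-0.05049176  0.          0.          0.          0.        ] 0.003937074829931973
(195, 308) [0.4198 0.3181 0.0579]
(158, 302) [0.4877 0.3589 0.0652]
(350, 175) [ 0.4567 -0.3278  0.0452]
(337, 163) [ 0.5162 -0.3483  0.0536]
(205, 240) [0.5747 0.1382 0.0461]
(262, 195) [ 0.5908 -0.0951  0.0456]
(415, 200) [ 0.2415 -0.3092  0.0603]
(258, 260) [0.415  0.1234 0.0577]
(285, 222) [ 0.4669 -0.0408  0.0439]
(125, 255) [0.6436 0.319  0.0845]
(285, 150) [ 0.6643 -0.2882  0.073 ]
wrist0 71.82365839804336 [-0.0439014  0.         0.         0.         0.       ] 0.0041709183673469385
(280, 80) [0.6236 0.113  0.0601]
(235, 75) [0.5783 0.1181 0.0583]
(318, 80) [0.6568 0.1082 0.1037]
(250, 260) [ 0.5846 -0.098   0.0404]
(230, 268) [ 0.565  -0.0907  0.0741]
(297, 297) [ 0.6419 -0.108   0.1059]
(130, 90) [0.4571 0.1072 0.0345]
(150, 205) [ 0.487  -0.0105  0.0856]
```

View pics/c1.png

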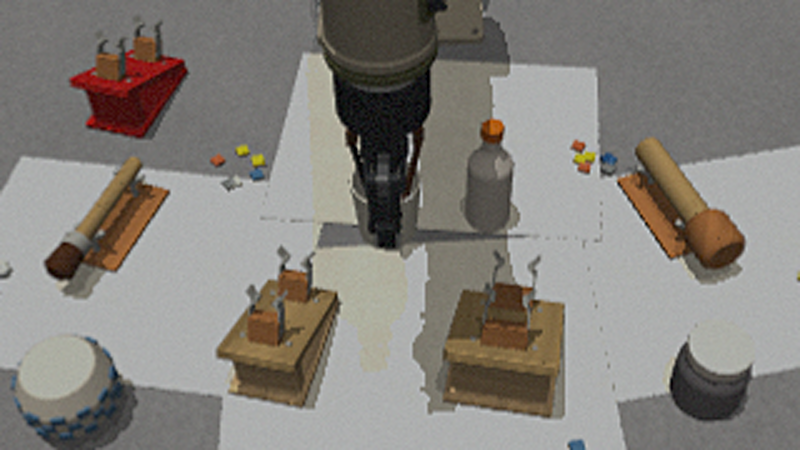

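View pics/c3.png

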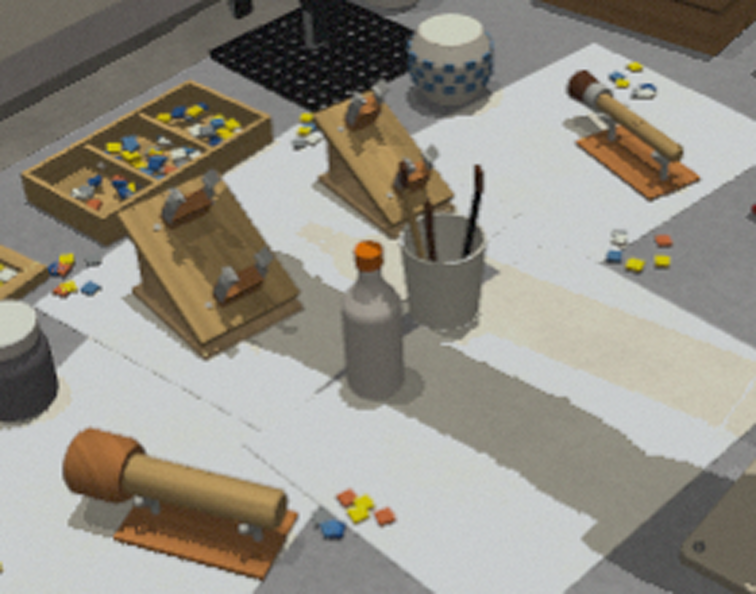

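View pics/c2.png

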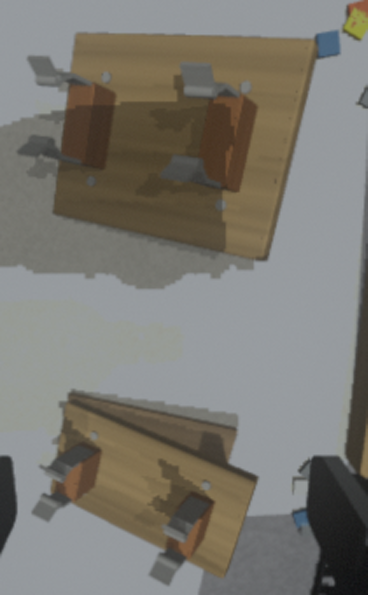

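```bash
cat > fit.py <<'E'
from h import *
from scipy.optimize import least_squares
C={t:cloud(*load(t+'0')) for t in ['scene','side','wrist']}
def cyl(P,r,x0):
    # level axis, z=.045 + dz: params x,y,z,yaw
    def f(p):
        d=P-[p[0],p[1],p[2]]; n=np.array([-np.sin(p[3]),np.cos(p[3])])
        return np.hypot(d[:,:2]@n,d[:,2])-r
    # fix along-axis by centroid
    def g(p): q=np.array([x0[0],x0[1]])+p[0]*np.array([-np.sin(x0[3]),np.cos(x0[3])]); return f([q[0],q[1],p[1],p[2]])
    s=least_squares(g,[0,.045,x0[3]],loss='soft_l1',f_scale=.001)
    q=np.array([x0[0],x0[1]])+s.x[0]*np.array([-np.sin(x0[3]),np.cos(x0[3])])
    return q,s.x[1],s.x[2],np.abs(s.fun)
for name,c,r,yaw,rh in [('mallet',(.44,.32),.016,.4,.027),('brush',(.46,-.33),.010,-.3,.018)]:
    for tags in [['scene'],['side'],['scene','side']]:
        X=np.concatenate([C[t].reshape(-1,3) for t in tags]); X=X[~np.isnan(X[:,0])]
        q=np.array(c);y=yaw;z=.045
        for it in range(4):
            d=X[:,:2]-q; a=d@[np.cos(y),np.sin(y)]; b=d@[-np.sin(y),np.cos(y)]
            al=(np.abs(b)<.04)&(X[:,2]>.02)&(np.abs(a)<.15)&(X[:,2]<.1)
            m=al&(np.abs(a)<.055 if it else np.abs(a)<.04)&(np.abs(np.hypot(b,X[:,2]-z)-r)<(.01 if it<2 else .004))
            q,z,y,res=cyl(X[m],r,(q[0],q[1],0,y))
            d=X[:,:2]-q; a=d@[np.cos(y),np.sin(y)]; b=d@[-np.sin(y),np.cos(y)]; rr=np.hypot(b,X[:,2]-z)
            ah=a[(rr<r+.004)&(rr>r-.006)]; 
            he=a[al&(rr>r+.005)&(np.abs(a)<.2)&(rr<rh+.004)&(X[:,2]>.035)]
            allon=a[(rr<rh+.004)&(X[:,2]>.03)&(np.abs(a)<.16)]
            lo,hi=np.percentile(allon,[.3,99.7])
            mid=lo+.066
            q=q+mid*np.array([np.cos(y),np.sin(y)])
        print(name,tags,m.sum(),'mid',np.round(q,4),'z',round(z,4),'yaw',round(np.degrees(y),2),'len',round(hi-lo,4),'head from',np.round(np.percentile(he-mid,[5,50]),3),'res',res.mean().round(5))
E
python3 fit.py
```

```text
mallet ['scene'] 370 mid [0.4243 0.3175] z 0.0462 yaw 20.41 len 0.1774 head from [0.063 0.088] res 0.00116
mallet ['side'] 725 mid [0.4219 0.3165] z 0.0438 yaw 19.91 len 0.1785 head from [0.063 0.084] res 0.0013
mallet ['scene', 'side'] 1082 mid [0.4221 0.3163] z 0.0447 yaw 20.16 len 0.1796 head from [0.064 0.086] res 0.00135
brush ['scene'] 241 mid [ 0.441 -0.334] z 0.0463 yaw -19.56 len 0.1764 head from [0.039 0.087] res 0.00131
brush ['side'] 207 mid [ 0.4376 -0.3297] z 0.044 yaw -18.3 len 0.1766 head from [-0.048  0.08 ] res 0.00145
brush ['scene', 'side'] 433 mid [ 0.438  -0.3317] z 0.0454 yaw -19.68 len 0.1794 head from [-0.     0.086] res 0.00158
```

```bash
cat > fit2.py <<'E'
from h import *
from scipy.optimize import least_squares
import sys
C={t:cloud(*load(t+'0')) for t in ['scene','side','wrist']}
F={t:load(t+'0')[0]['frame'] for t in C}
def frame(yaw,tilt):
    cy,sy=np.cos(yaw),np.sin(yaw);c,s=np.cos(tilt),np.sin(tilt)
    return np.array([[cy*c,-sy,-cy*s],[sy*c,cy,-sy*s],[s,0,c]])
if __name__=='__main__':
  for name,c,tilt,w,yaw0 in [('wide',(.62,.11,.06),30,.11,-.1),('narrow',(.61,-.10,.06),25,.08,-.25)]:
    for tags in [['wrist'],['side'],['scene'],['wrist','side','scene']]:
        X=np.concatenate([C[t].reshape(-1,3) for t in tags]); X=X[~np.isnan(X[:,0])]
        X=X[(np.hypot(X[:,0]-c[0],X[:,1]-c[1])<.085)&(X[:,2]>.015)&(X[:,2]<.15)]
        def f(p,X=X):
            n=frame(p[0],np.radians(tilt))[:,2]; return (X-c)@n-p[1]
        best=None
        for y in np.radians([-17,-8,0,8,17]):
          for o in np.arange(-.03,.031,.01):
            s=least_squares(f,[y,o],loss='cauchy',f_scale=.0015)
            if best is None or s.cost<best.cost: best=s
        y,o=best.x; 
        def f3(p): 
            n=frame(p[0],p[2])[:,2]; return (X-c)@n-p[1]
        s3=least_squares(f3,[y,o,np.radians(tilt)],loss='cauchy',f_scale=.0015)
        print(name,tags,'yaw',round(np.degrees(y),2),'off',round(o,4),'inl',(np.abs(f(best.x))<.002).sum(),'free',np.round(np.degrees(s3.x[[0,2]]),2),s3.x[1].round(4))
E
python3 fit2.py
```

```text
wide ['wrist'] yaw -10.64 off -0.0022 inl 11665 free [-10.65  29.93] -0.0022
wide ['side'] yaw -10.85 off -0.0025 inl 1082 free [-10.88  30.22] -0.0025
wide ['scene'] yaw -10.6 off -0.001 inl 811 free [-10.62  29.73] -0.0009
wide ['wrist', 'side', 'scene'] yaw -10.66 off -0.0021 inl 13412 free [-10.66  29.94] -0.0021
narrow ['wrist'] yaw -13.46 off -0.0071 inl 4849 free [-13.48  24.92] -0.0071
narrow ['side'] yaw -14.29 off -0.008 inl 534 free [-14.43  25.4 ] -0.008
narrow ['scene'] yaw -13.58 off -0.006 inl 611 free [-13.74  24.79] -0.006
narrow ['wrist', 'side', 'scene'] yaw -13.55 off -0.007 inl 5892 free [-13.56  24.95] -0.007
```

```bash
cat > fit3.py <<'E'
from fit2 import *
out=[]
for name,c,tilt,w,yaw,o in [('wide',(.62,.11,.06),30,.11,-10.66,-.0021),('narrow',(.61,-.10,.06),25,.08,-13.55,-.007)]:
    R=frame(np.radians(yaw),np.radians(tilt)); O=np.array(c)+R[:,2]*o
    for t in ['wrist','side','scene']:
        X=C[t].reshape(-1,3); L=(X-O)@R; col=F[t].reshape(-1,3)
        ok=~np.isnan(L[:,0])&(np.abs(L[:,0])<.12)&(np.abs(L[:,1])<.09)
        d=ok&(np.abs(L[:,2])<.003)
        m=d&(np.abs(L[:,1])<.03); xr=np.percentile(L[m,0],[.5,99.5]); m=d&(np.abs(L[:,0])<.06); yr=np.percentile(L[m,1],[.5,99.5])
        print(name,t,'deck x',xr.round(4),'y',yr.round(4),'ctr',xr.mean().round(4),yr.mean().round(4))
        # saddle: brown points height .01-.03
        for sg in (-1,1):
            m=ok&(L[:,2]>.006)&(L[:,2]<.036)&(np.abs(L[:,0]-sg*.045)<.03)&(np.abs(L[:,1])<.03)
            f=ok&(L[:,2]>.038)&(L[:,2]<.064)&(np.abs(L[:,0]-sg*.045)<.03)&(np.abs(L[:,1])<.045)
            if m.sum()>10: print('  saddle',sg,m.sum(),'x',np.percentile(L[m,0],[2,98]).round(4),'y',np.percentile(L[m,1],[2,98]).round(4),'zmax',np.percentile(L[m,2],98).round(4))
            if f.sum()>10: print('  finger',f.sum(),'x',np.percentile(L[f,0],[2,50,98]).round(4),'y+',L[f&(L[:,1]>0.0)][:,1].mean().round(4),'y-',L[f&(L[:,1]<0)][:,1].mean().round(4),'z',np.percentile(L[f,2],98).round(4))
        im=np.zeros((540,720,3),np.uint8)
        for q,cc in zip(L[ok],col[ok]):
            u=int(360+q[0]*3000);v=int(270-q[1]*3000)
            if 0<=u<720 and 0<=v<540: cv2.circle(im,(u,v),2,tuple(int(k) for k in cc[::-1]),-1)
        for k in range(-10,11,5): cv2.line(im,(360+k*30,0),(360+k*30,539),(0,255,255),1) if k else 0
        cv2.imwrite(f'pics/d_{name}_{t}.png',im)
E
python3 fit3.py
```

```text
wide wrist deck x [-0.1178  0.0794] y [-0.0492  0.0593] ctr -0.0192 0.005
  saddle -1 1113 x [-0.0484 -0.0306] y [-0.0164  0.026 ] zmax 0.0317
  finger 504 x [-0.0474 -0.0381 -0.033 ] y+ 0.0235 y- -0.0137 z 0.0592
  saddle 1 1313 x [0.0414 0.0588] y [-0.017   0.0258] zmax 0.0298
  finger 717 x [0.0426 0.051  0.0567] y+ 0.0235 y- -0.0136 z 0.0591
wide side deck x [-0.1188  0.0769] y [-0.0493  0.0598] ctr -0.0209 0.0053
  saddle -1 156 x [-0.0525 -0.0347] y [-0.0169  0.0277] zmax 0.0339
  finger 68 x [-0.0497 -0.0426 -0.0355] y+ 0.0238 y- -0.0133 z 0.0613
  saddle 1 153 x [0.0372 0.0564] y [-0.0172  0.0276] zmax 0.0339
  finger 71 x [0.0401 0.0465 0.0544] y+ 0.0236 y- -0.0143 z 0.0589
wide scene deck x [-0.1179  0.0811] y [-0.0508  0.0583] ctr -0.0184 0.0037
  saddle -1 117 x [-0.0483 -0.0293] y [-0.0167  0.024 ] zmax 0.0311
  finger 44 x [-0.0486 -0.037  -0.0306] y+ 0.0214 y- -0.0147 z 0.06
  saddle 1 188 x [0.0424 0.06  ] y [-0.0179  0.0251] zmax 0.0309
  finger 55 x [0.0413 0.0529 0.0576] y+ 0.0222 y- -0.0146 z 0.0608
narrow wrist deck x [-0.1193  0.0762] y [-0.0554  0.0243] ctr -0.
[... 272 characters left out ...]
192 z 0.056
narrow side deck x [-0.0747  0.0737] y [-0.0539  0.026 ] ctr -0.0005 -0.014
  saddle -1 76 x [-0.0542 -0.0349] y [-0.0295  0.0015] zmax 0.0337
  finger 47 x [-0.051  -0.0434 -0.0364] y+ 0.0022 y- -0.0232 z 0.0561
  saddle 1 107 x [0.0358 0.0564] y [-0.0285  0.0035] zmax 0.0338
  finger 54 x [0.0388 0.0459 0.0536] y+ 0.0024 y- -0.02 z 0.057
narrow scene deck x [-0.1198  0.0784] y [-0.057   0.0229] ctr -0.0207 -0.017
  saddle -1 121 x [-0.051  -0.0316] y [-0.0296 -0.0018] zmax 0.0317
  finger 46 x [-0.0515 -0.0393 -0.0333] y+ 0.0007 y- -0.0192 z 0.0563
  saddle 1 157 x [0.0382 0.0578] y [-0.0291 -0.0008] zmax 0.0325
  finger 61 x [0.0396 0.0503 0.0556] y+ 0.0009 y- -0.0194 z 0.0569
```

```bash
cat > seats.py <<'E'
from fit2 import frame
import numpy as np
S={}
for name,c,tilt,yaw,o,l in [('wide',(.62,.11,.06),30,-10.66,-.0021,(.0055,.005,.038)),('narrow',(.61,-.10,.06),25,-13.55,-.007,(.0025,-.0148,.038))]:
    R=frame(np.radians(yaw),np.radians(tilt)); O=np.array(c)+R[:,2]*o
    S[name]=(R,O+R@np.array(l))
if __name__=='__main__':
    for k,(R,p) in S.items(): print(k,p.round(4),R.round(3).tolist())
E
python3 seats.py
```

```text
wide [0.608  0.1174 0.0938] [[0.851, 0.185, -0.491], [-0.16, 0.983, 0.092], [0.5, 0.0, 0.866]]
narrow [ 0.596  -0.1118  0.0892] [[0.881, 0.234, -0.411], [-0.212, 0.972, 0.099], [0.423, 0.0, 0.906]]
```

```bash
python3 - <<'E'
import cv2,numpy as np
a=cv2.imread('pics/d_wide_wrist.png');b=cv2.imread('pics/d_narrow_wrist.png')
cv2.imwrite('pics/dd.png',cv2.resize(np.vstack([a,b]),None,fx=.55,fy=.55))
E
```

```text
(no output)
```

View pics/dd.png

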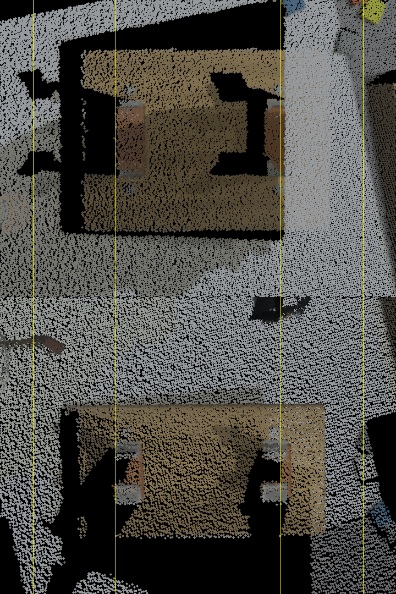

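jog_arm:
  plan: [-203,316,0,0,0,110,85,-203,316,0,0,0,110,85,-203,316,0,0,0,110,85,-203,316,0,0,0,110,85,-203,316,0,0,0,110,85,-203,316,0,0,0,110,85,-203,316,0,0,0,110,85,-203,316,0,0,0,110,85,-203,316,0,0,0,110,85,-203,316,0,0,0,110,85]

```text
time: 0.98
ee_pos: [0.4159, 0.3237, 0.2094]
orientation: [[-0.954, 0.299, -0.001], [0.299, 0.954, 0.003], [0.002, 0.002, -1.0]]
contact_force: [-0.0, 1.0, -0.4]
finger_gap: 0.0854
```

The rectified stand crops line up with the fitted yaw, and the saddles are symmetric about the fitted seats. Next I finish the turn and look with the wrist camera.

jog_arm:
  plan: [0,0,-30,0,0,38.4,85,0,0,-30,0,0,38.4,85,0,0,-30,0,0,38.4,85,0,0,-30,0,0,38.4,85,0,0,-30,0,0,38.4,85,0,0,-30,0,0,38.4,85,0,0,-30,0,0,38.4,85,0,0,-30,0,0,38.4,85]

```text
time: 1.65
ee_pos: [0.4219, 0.3159, 0.1789]
orientation: [[-0.94, -0.34, -0.0], [-0.34, 0.94, -0.0], [0.0, -0.0, -1.0]]
contact_force: [-0.0, -0.3, 0.3]
finger_gap: 0.0853
```

```bash
python3 - <<'E'
from h import *
s,st=snap('wrist','w1'); print(st['ee_pos'],st['joints'],np.degrees(np.arctan2(st['orientation'][1][1],st['orientation'][0][1])))
E
```

```text
[0.42194546 0.3158815  0.17888686] [-16.32227879   9.87640184 -28.08232783  99.64003161   4.86966709
  71.70754932  64.31578786] 109.899828298834
```

View pics/w1.png

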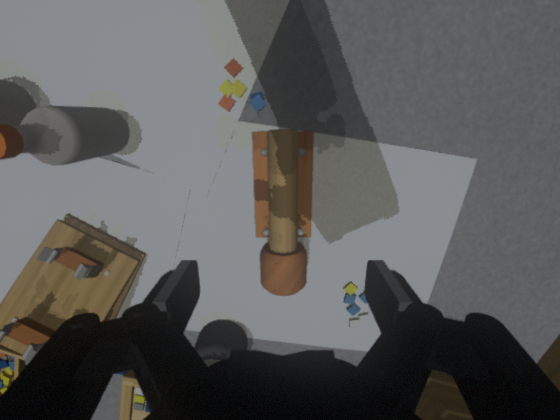

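The wrist view shows the mallet handle from (283,130) to (283,250), with the head at (283,268).

```bash
cat > objfit.py <<'E'
from h import *
from scipy.optimize import least_squares
def axisfit(X,c,d,r,it=6,half=.055):
    """free 3D cylinder axis fit near point c, direction d"""
    c=np.array(c,float);d=np.array(d,float)/np.linalg.norm(d)
    X=X.reshape(-1,3);X=X[~np.isnan(X[:,0])];X=X[np.linalg.norm(X-c,axis=1)<.16]
    for i in range(it):
        e1=np.cross(d,[0,0,1]);e1/=np.linalg.norm(e1);e2=np.cross(d,e1)
        v=X-c;a=v@d;rr=np.linalg.norm(v-np.outer(a,d),axis=1)
        m=(np.abs(a)<half)&(np.abs(rr-r)<(.008 if i<2 else .003))
        P=X[m]
        def f(p):
            dd=d+p[2]*e1+p[3]*e2;dd/=np.linalg.norm(dd);w=P-(c+p[0]*e1+p[1]*e2)
            return np.linalg.norm(np.cross(w,dd),axis=1)-r
        s=least_squares(f,np.zeros(4),loss='soft_l1',f_scale=.001);p=s.x
        c=c+p[0]*e1+p[1]*e2;d=d+p[2]*e1+p[3]*e2;d/=np.linalg.norm(d)
    v=X-c;a=v@d;rr=np.linalg.norm(v-np.outer(a,d),axis=1)
    return c,d,a,rr,m.sum(),np.abs(s.fun).mean()
E
python3 - <<'E'
from objfit import *
s,st=load('w1');X=cloud(s,st)
y=np.radians(20.2)
c,d,a,rr,n,e=axisfit(X,(.4221,.3163,.045),(np.cos(y),np.sin(y),0),.016)
h=a[(rr<.0305)&(rr>.020)&(a>0.03)]; 
al=a[(rr<.0305)&(X.reshape(-1,3)[:1].size>0)]
print(c,np.degrees(np.arctan2(d[1],d[0])),d[2],n,e)
hd=a[rr<.018]; print('end',np.percentile(hd,[.2,1]),'headstart',np.percentile(h,[1,3,50,99]))
E
```

```text
[0.42196473 0.31666769 0.04505507] 20.168047816888397 -0.00022051369495592886 3144 0.0004746763449803876
end [-0.06345271 -0.06286633] headstart [0.04678786 0.06348825 0.08267247 0.11226107]
```

jog_arm:
  plan: [0.5,0.8,-80,0,0,0.2,75,0.5,0.8,-120,0,0,0.2,60,0.5,0.8,-145,0,0,0.2,60,0.5,0.8,-156,0,0,0.2,60,0.5,0.8,-156,0,0,0.2,60,0.5,0.8,-156,0,0,0.2,60]
  force: 90

```text
time: 2.2
ee_pos: [0.4217, 0.3164, 0.0225]
orientation: [[-0.939, -0.345, -0.003], [-0.345, 0.939, -0.001], [0.003, -0.0, -1.0]]
contact_force: [-0.5, -0.1, 0.5]
finger_gap: 0.0598
```

jog_arm:
  plan: [0,0,0,0,0,0,20,0,0,0,0,0,0,20,0,0,0,0,0,0,20,0,0,0,0,0,0,20,0,0,0,0,0,0,20,0,0,0,0,0,0,20]
  force: 90

```text
time: 2.7
ee_pos: [0.4241, 0.3177, 0.0259]
orientation: [[-0.939, -0.345, 0.004], [-0.345, 0.939, 0.002], [-0.004, 0.0, -1.0]]
contact_force: [-2.2, -3.0, 11.4]
finger_gap: 0.0259
```

```bash
python3 - <<'E'
from h import *
s,st=snap('wrist','w2');s2,_=snap('side','s2'); print(st['ee_pos'],st['contact_force'],st['finger_gap'])
a=cv2.imread('pics/w2.png'); b=cv2.resize(cv2.imread('pics/s2.png')[200:380,80:330],None,fx=2.2,fy=2.2,interpolation=cv2.INTER_CUBIC)
cv2.imwrite('pics/s2c.png',b)
E
```

```text
[0.42410488 0.31771791 0.02592751] [-2.19253993 -2.99183535 11.40167475] 0.025937833904200538
```

View pics/w2.png

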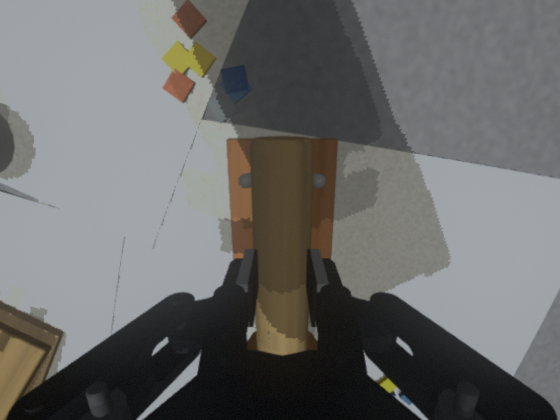

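View pics/s2c.png

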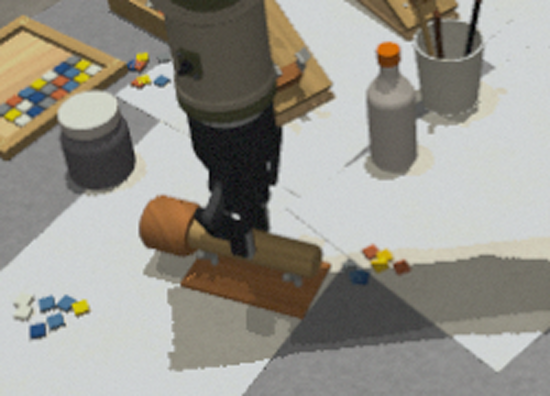

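jog_arm:
  plan: [0,0,20,0,0,0,20,0,0,50,0,0,0,20,0,0,90,0,0,0,20,0,0,130,0,0,0,20,0,0,160,0,0,0,20,0,0,180,0,0,0,20,0,0,190,0,0,0,20,0,0,190,0,0,0,20,0,0,190,0,0,0,20]
  force: 100

```text
time: 3.55
ee_pos: [0.4224, 0.3166, 0.2127]
orientation: [[-0.938, -0.345, 0.0], [-0.345, 0.938, -0.0], [-0.0, -0.0, -1.0]]
contact_force: [-0.5, 0.0, -3.4]
finger_gap: 0.0251
```

```bash
cat > held.py <<'E'
import sys
from objfit import *
tag,r,rh=sys.argv[1],float(sys.argv[2]),float(sys.argv[3])
s,st=snap('wrist',tag);X=cloud(s,st);T=np.array(st['orientation'])
X=(X-st['ee_pos'])@T   # tool frame
print('ee',st['ee_pos'].round(4),'F',st['contact_force'].round(1),'gap',st['finger_gap'])
c,d,a,rr,n,e=axisfit(X,(0,0,-.019),(-1,0.001,0.001),r,half=.06)
# move c to tool x=0
c=c-d*(c[0]/d[0]); 
v=X.reshape(-1,3);v=v[~np.isnan(v[:,0])];w=v-c;a=w@d;rr=np.linalg.norm(w-np.outer(a,d),axis=1)
en=a[(rr<r+.002)&(np.abs(a)<.12)]
print('tool frame c',(c*1000).round(2),'d',d.round(4),'n',n,'res',e.round(5),'end along d',(np.percentile(en,[.2,1,3])*1000).round(1))
E
python3 held.py w3 .016 .027
```

```text
ee [0.4224 0.3166 0.2127] F [-0.5  0.  -3.4] gap 0.025099826759688516
tool frame c [  0.    -0.09 -18.67] d [-1.      0.0011  0.0099] n 10984 res 0.0004 end along d [-66.4 -66.3 -65.1]
```

View pics/w3.png

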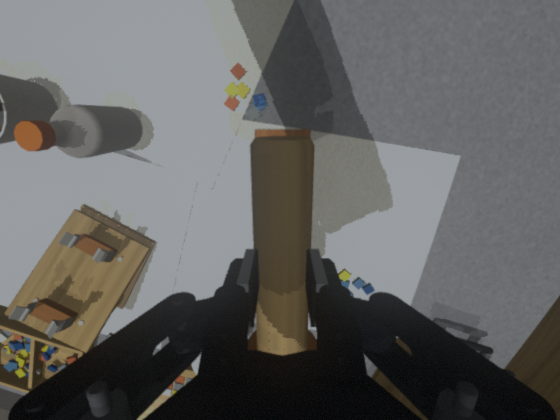

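```bash
cat > plan.py <<'E'
import numpy as np
from scipy.spatial.transform import Rotation as Ro
from seats import S
def target(name,c_tool,d_tool,off=(0,0,0)):
    """off in stand frame, m. returns p,T"""
    R,seat=S[name]
    T0=np.c_[-R[:,0],R[:,1],-R[:,2]]
    d=np.array(d_tool);d=d/np.linalg.norm(d); x=np.array([-1.,0,0])
    ax=np.cross(d,x);s=np.linalg.norm(ax)
    A=Ro.from_rotvec(ax/s*np.arcsin(s)).as_matrix() if s>1e-9 else np.eye(3)  # takes d -> -x
    T=T0@A
    return seat+R@np.array(off)-T@np.array(c_tool),T
def delta(p,T,p0,T0):
    return (p-p0)*1000, np.degrees(Ro.from_matrix(T@np.array(T0).T).as_rotvec())
E
python3 - <<'E'
from plan import *
from bench import get_state
st=get_state()
for h in (.08,):
    p,T=target('wide',(0,-.0001,-.0187),(-1,.0011,.0099),(0,0,h))
    print(p.round(4),[x.round(2) for x in delta(p,T,st['ee_pos'],st['orientation'])],T.round(3).tolist())
E
```

```text
[0.578  0.1231 0.147 ] [array([ 155.99, -193.23,  -64.74]), array([  2.63, -30.92, -30.18])] [[-0.846, 0.186, 0.5], [0.16, 0.983, -0.094], [-0.509, 0.001, -0.861]]
```

jog_arm:
  plan: [20,-24,0,0.4,-4.4,-4.3,20,42,-52,0,0.8,-8.8,-8.6,20,64,-80,0,1.1,-13.2,-12.9,20,88,-108,0,1.5,-17.7,-17.2,20,111,-138,0,1.9,-22.1,-21.6,20,134,-166,0,2.3,-26.5,-25.9,20,156,-193.2,-10,2.6,-30.9,-30.2,20,156,-193.2,-40,2.6,-30.9,-30.2,20,156,-193.2,-64.7,2.6,-30.9,-30.2,20,156,-193.2,-64.7,2.6,-30.9,-30.2,20]

```text
time: 4.43
ee_pos: [0.5744, 0.1215, 0.1406]
orientation: [[-0.851, 0.187, 0.491], [0.159, 0.982, -0.097], [-0.501, -0.005, -0.865]]
contact_force: [-1.1, -0.7, -2.8]
finger_gap: 0.0251
```

jog_arm:
  plan: [0,0,0,0,0,0,20,0,0,0,0,0,0,20]

```text
time: 4.6
ee_pos: [0.5787, 0.1241, 0.149]
orientation: [[-0.845, 0.185, 0.501], [0.16, 0.983, -0.094], [-0.51, 0.001, -0.86]]
contact_force: [-0.0, 0.1, -1.3]
finger_gap: 0.025
```

```bash
python3 held.py w4 .016 .027; python3 -c "
from h import *
s,st=snap('scene','sc4');snap('side','si4');print(st['orientation'].round(3).tolist(),st['joints'])
a=cv2.imread('pics/sc4.png')[150:320,200:420];b=cv2.imread('pics/si4.png')[130:300,120:340]
cv2.imwrite('pics/m4.png',cv2.resize(np.hstack([a,b]),None,fx=1.8,fy=1.8,interpolation=cv2.INTER_CUBIC))"
```

```text
ee [0.5787 0.1241 0.149 ] F [-0.   0.1 -1.3] gap 0.02502175906857192
tool frame c [  0.     0.49 -18.02] d [-9.999e-01  9.000e-04  1.070e-02] n 10992 res 0.0004 end along d [-66.5 -66.4 -65.3]
[[-0.845, 0.185, 0.502], [0.16, 0.983, -0.093], [-0.511, 0.002, -0.86]] [ -6.66299705   0.82769526 -21.24408793 118.93700566  30.47632501
  39.40253043  31.20424529]
```

View pics/w4.png

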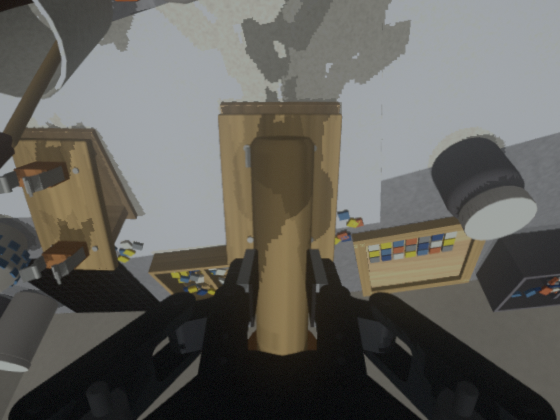

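View pics/m4.png

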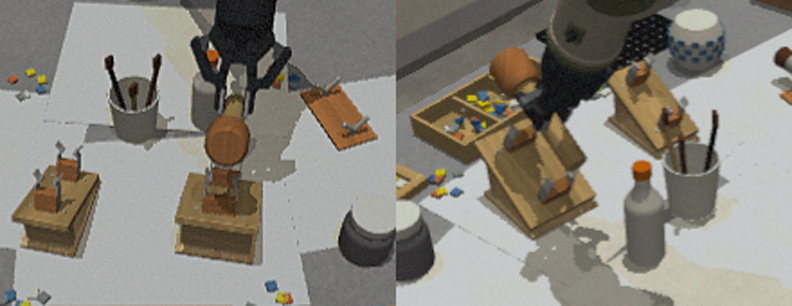

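```bash
cat > deckchk.py <<'E'
import sys
from h import *
from seats import S
tag,name,w=sys.argv[1],sys.argv[2],float(sys.argv[3])
s,st=load(tag);X=cloud(s,st).reshape(-1,3);R,p=S[name];L=(X-p)@R
d=(np.abs(L[:,2]+.038)<.006)&(np.abs(L[:,0])<.085)&(np.abs(L[:,1])<w/2+.02)
print('deck n',d.sum(),'z',np.median(L[d,2]))
A=np.c_[L[d][:,:2],np.ones(d.sum())];k=np.linalg.lstsq(A,L[d,2],rcond=None)[0];print('plane',k)
for x0 in np.arange(-.07,.08,.02):
    m=d&(np.abs(L[:,0]-x0)<.01)
    if m.sum()>20: q=np.percentile(L[m,1],[1,99]);print(round(x0,2),q.round(4),q.mean().round(4))
m=d; print('x',np.percentile(L[m,0],[1,99]).round(4))
m=(L[:,2]>-.03)&(L[:,2]<-.018)&(np.abs(L[:,0])<.07)&(np.abs(L[:,1])<.04); print('saddle',m.sum(), np.percentile(L[m],[2,50,98],axis=0).round(4).tolist() if m.sum() else '')
print('ee',st['ee_pos'].round(4),'qd',np.abs(st['qd']).max())
E
python3 deckchk.py w4 wide .11;python3 -c "
from h import *
print(get_state()['ee_pos'],get_state()['qd'])"
```

```text
deck n 8963 z -0.03840381960471823
plane [-0.00191976  0.00097638 -0.03843683]
-0.07 [-0.0532  0.0535] 0.0001
-0.05 [-0.0538  0.0539] 0.0001
-0.03 [-0.0537  0.0541] 0.0002
-0.01 [-0.0544  0.0539] -0.0003
0.01 [-0.0544  0.0537] -0.0003
0.03 [-0.0547  0.054 ] -0.0003
0.05 [-0.0542  0.0541] -0.0001
0.07 [-0.054   0.0544] 0.0002
x [-0.0753  0.0625]
saddle 0 
ee [0.5787 0.1241 0.149 ] qd 1.298537887148129
[0.57929846 0.12419219 0.15001122] [ 0.01302346 -0.03236243  0.06274662  0.33289882  0.36294    -0.24602083
 -0.19734067]
```

jog_arm:
  plan: [0,0,0,0,0,0,20,0,0,0,0,0,0,20,0,0,0,0,0,0,20]

```text
time: 5.0
ee_pos: [0.5787, 0.1237, 0.1489]
orientation: [[-0.845, 0.186, 0.501], [0.16, 0.983, -0.094], [-0.51, 0.001, -0.86]]
contact_force: [-0.5, -0.2, -2.5]
finger_gap: 0.0249
```

```bash
python3 held.py w5 .016 .027;python3 - <<'E'
from plan import *
from bench import get_state
st=get_state();print(st['ee_pos'],st['contact_force'])
from seats import S
R,seat=S['wide'];c=st['ee_pos']+st['orientation']@np.array([0,.0002,-.0183]);print('mid in stand',((c-seat)@R*1000).round(2), 'dir',(R.T@(st['orientation']@np.array([-1,.001,.0103]))).round(4))
E
```

```text
ee [0.5787 0.1237 0.1489] F [-0.5 -0.2 -2.5] gap 0.024919683197450575
tool frame c [  0.     0.48 -18.02] d [-9.999e-01  4.000e-04  1.080e-02] n 10992 res 0.00039 end along d [-66.5 -66.4 -65.2]
[0.57864177 0.12371136 0.14870863] [-0.60365036  0.25541597 -1.50964689]
mid in stand [ 1.25  1.02 80.81] dir [ 1.0001e+00 -2.0000e-04  1.3000e-03]
```

jog_arm:
  plan: [5,-1.9,-10,0,0,0,20,13,-3.4,-25,0,0,0,20,20,-4.9,-38,0,0,0,20,24.8,-5.9,-46.5,0,0,0,20,24.8,-5.9,-46.5,0,0,0,20,24.8,-5.9,-46.5,0,0,0,20,24.8,-5.9,-46.5,0,0,0,20]

```text
time: 5.63
ee_pos: [0.6034, 0.118, 0.1023]
orientation: [[-0.845, 0.186, 0.501], [0.16, 0.983, -0.094], [-0.51, 0.001, -0.86]]
contact_force: [0.2, 0.4, -2.6]
finger_gap: 0.0253
```

```bash
python3 held.py w6 .016 .027;cat > where.py <<'E'
import sys
from plan import *
from bench import get_state
st=get_state();print('t',st['time'],st['ee_pos'],st['contact_force'])
n=sys.argv[1];ct=np.array(eval(sys.argv[2]))/1000;d=np.array(eval(sys.argv[3]))
R,seat=S[n];c=st['ee_pos']+st['orientation']@ct;print('mid in stand',((c-seat)@R*1000).round(2), 'dir',(R.T@(st['orientation']@d)).round(4),'F stand',(R.T@st['contact_force']).round(1))
E
python3 where.py wide "(0,.4,-18.1)" "(-1,.0005,.0107)"; python3 -c "
from h import *
snap('scene','sc6');snap('side','si6')
a=cv2.imread('pics/sc6.png')[190:310,260:400];b=cv2.imread('pics/si6.png')[150:270,140:280]
cv2.imwrite('pics/m6.png',cv2.resize(np.hstack([a,b]),None,fx=2.8,fy=2.8,interpolation=cv2.INTER_CUBIC))"
```

```text
ee [0.6034 0.118  0.1023] F [ 0.2  0.4 -2.6] gap 0.025298182437664914
tool frame c [  0.     0.48 -18.01] d [-9.999e-01  5.000e-04  1.080e-02] n 10972 res 0.00039 end along d [-66.5 -66.4 -65.3]
t 5.6833 [0.60352785 0.1181037  0.10259545] [-0.07851866 -0.25149791 -2.61273527]
mid in stand [ 0.26  0.3  27.93] dir [ 1.0001e+00 -6.0000e-04  1.3000e-03] F stand [-1.3 -0.3 -2.2]
```

View pics/m6.png

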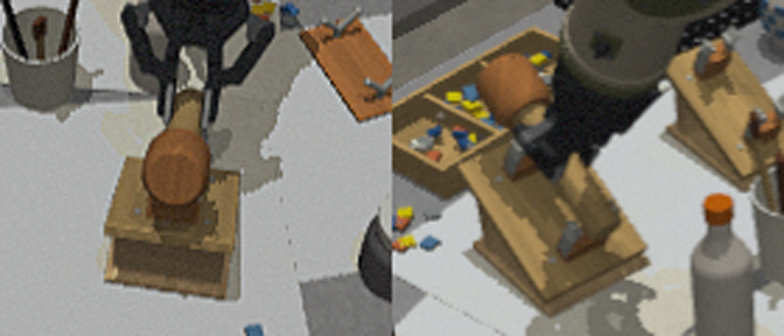

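View pics/w6.png

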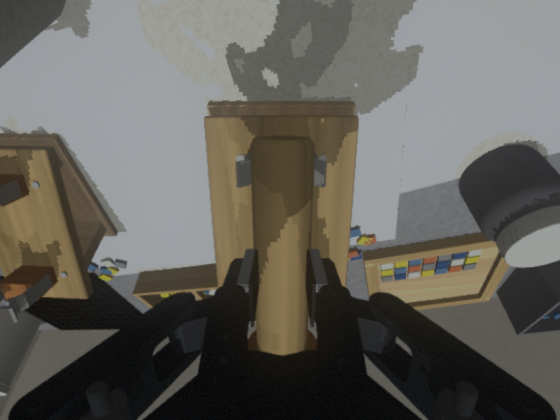

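jog_arm:
  plan: [1.5,-0.3,-2.6,0,0,0,20,2.9,-0.6,-5.2,0,0,0,20,4.4,-0.8,-7.8,0,0,0,20,5.9,-1.1,-10.4,0,0,0,20,7.4,-1.4,-13,0,0,0,20,8.8,-1.7,-15.6,0,0,0,20,8.8,-1.7,-15.6,0,0,0,20]

```text
time: 6.37
ee_pos: [0.6128, 0.116, 0.0865]
orientation: [[-0.845, 0.186, 0.502], [0.16, 0.983, -0.094], [-0.51, 0.001, -0.86]]
contact_force: [3.5, 0.2, -1.6]
finger_gap: 0.0251
```

```bash
python3 where.py wide "(0,.4,-18.1)" "(-1,.0005,.0107)"
```

```text
t 6.3667 [0.61283013 0.11596496 0.08646803] [ 3.47327375  0.17150599 -1.55508538]
mid in stand [ 0.46 -0.07  9.2 ] dir [ 1.0001e+00 -9.0000e-04  1.5000e-03] F stand [ 2.2  0.8 -3. ]
```

jog_arm:
  plan: [1.5,-0.3,-2.6,0,0,0,20,2.9,-0.6,-5.2,0,0,0,20,4.4,-0.8,-7.8,0,0,0,20,5.4,-1,-9.5,0,0,0,20,5.4,-1,-9.5,0,0,0,20,5.4,-1,-9.5,0,0,0,20]

```text
time: 6.87
ee_pos: [0.6169, 0.1151, 0.0771]
orientation: [[-0.845, 0.186, 0.501], [0.16, 0.983, -0.095], [-0.51, -0.0, -0.86]]
contact_force: [-18.7, -1.1, 16.6]
finger_gap: 0.0251
```

```bash
python3 where.py wide "(0,.4,-18.1)" "(-1,.0005,.0107)"; python3 held.py w7 .016 .027;python3 where.py wide "(0,.4,-18.1)" "(-1,.0005,.0107)"; 
```

```text
t 6.8667 [0.61690624 0.1150803  0.07713684] [-18.65345497  -1.08319677  16.61117239]
mid in stand [-0.58 -0.16 -0.97] dir [ 1.0001e+00 -4.0000e-04  3.0000e-04] F stand [-7.4 -4.5 23.5]
ee [0.6169 0.1151 0.0771] F [-18.7  -1.1  16.6] gap 0.02508270751143765
tool frame c [  0.     0.4  -18.25] d [-9.999e-01  7.000e-04  1.140e-02] n 10867 res 0.00045 end along d [-66.5 -66.5 -65.4]
t 6.9167 [0.61690281 0.11507172 0.07716088] [-17.32006353  -1.07798833  17.32667147]
mid in stand [-0.57 -0.17 -0.95] dir [ 1.0001e+00 -4.0000e-04  3.0000e-04] F stand [-5.9 -4.3 23.4]
```

jog_arm:
  plan: [-1,0.2,1.7,0,0,0,20,-1,0.2,1.7,0,0,0,40,-1,0.2,1.7,0,0,0,60,-1,0.2,1.7,0,0,0,60,-1,0.2,1.7,0,0,0,60,-1,0.2,1.7,0,0,0,60]

```text
time: 7.42
ee_pos: [0.6167, 0.1153, 0.0785]
orientation: [[-0.845, 0.186, 0.501], [0.16, 0.983, -0.094], [-0.51, 0.001, -0.86]]
contact_force: [0.3, 0.6, 0.2]
finger_gap: 0.0603
```

jog_arm:
  plan: [-5,0.9,8.7,0,0,0,60,-15,2.8,26,0,0,0,60,-30,5.5,52,0,0,0,60,-45,8.3,78,0,0,0,75,-59,11,104,0,0,0,85,-59,11,104,0,0,0,85,-59,11,104,0,0,0,85,-59,11,104,0,0,0,85]

```text
time: 8.08
ee_pos: [0.5573, 0.1261, 0.1826]
orientation: [[-0.845, 0.186, 0.501], [0.16, 0.983, -0.094], [-0.51, 0.001, -0.86]]
contact_force: [1.0, -0.9, 0.5]
finger_gap: 0.0848
```

```bash
cat > seatchk.py <<'E'
import sys
from objfit import *
from seats import S
name,r,tag=sys.argv[1],float(sys.argv[2]),sys.argv[3]
R,p=S[name]
for n in ['wrist','scene','side']:
    s,st=snap(n,tag+n);X=(cloud(s,st)-p)@R
    c,d,a,rr,k,e=axisfit(X,(0,0,0),(1,0.001,.001),r,half=.036)
    c=c-d*c[0]; v=X.reshape(-1,3);v=v[~np.isnan(v[:,0])];w=v-c;a=w@d;rr=np.linalg.norm(w-np.outer(a,d),axis=1)
    al=a[(rr<r+.002)&(w[:,2]>-.01)&(np.abs(a)<.13)&(np.abs(np.abs(a)-.045)>.012)]
    print(n,'axis at x=0',(c*1000).round(2),'d',d.round(4),k,e.round(5),'ends',(np.percentile(al,[.5,99.5])*1000).round(1))
print(st['ee_pos'],st['contact_force'],st['time'])
E
python3 seatchk.py wide .016 a; python3 -c "
from h import *
a=cv2.imread('pics/ascene.png')[190:310,260:400];b=cv2.imread('pics/aside.png')[150:270,140:280]
cv2.imwrite('pics/m8.png',cv2.resize(np.hstack([a,b]),None,fx=2.8,fy=2.8,interpolation=cv2.INTER_CUBIC))"
```

```text
wrist axis at x=0 [ 0.   -0.49 -0.85] d [ 1.     -0.0014 -0.0013] 2465 0.00042 ends [-67.5  60.2]
scene axis at x=0 [ 0.   -1.47  1.  ] d [ 1.      0.007  -0.0057] 136 0.00049 ends [-64.6 113.3]
side axis at x=0 [ 0.   -1.05 -0.84] d [ 0.9999 -0.0068  0.0135] 299 0.00111 ends [-70.3  59.8]
[0.55714717 0.12578126 0.18134653] [0.14141596 0.43849489 0.52278228] 8.1833
```

View pics/m8.png

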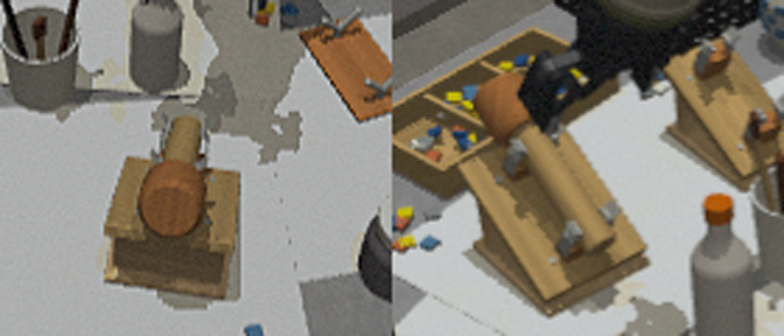

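View pics/awrist.png

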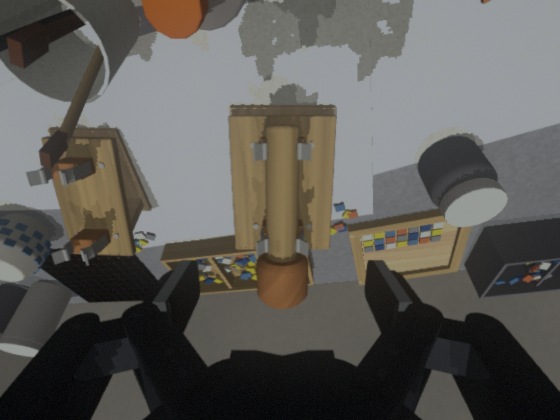

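```bash
python3 - <<'E'
from plan import *
from bench import get_state
st=get_state();y=np.radians(70.4)
T=np.array([[-np.sin(y),np.cos(y),0],[np.cos(y),np.sin(y),0],[0,0,-1]])
T[:,0]=np.cross(T[:,1],T[:,2])
print(T.round(2).tolist(),delta(np.array([.4395,-.332,.18]),T,st['ee_pos'],st['orientation']))
E
```

```text
[[-0.94, 0.34, 0.0], [0.34, 0.94, 0.0], [0.0, 0.0, -1.0]] (array([-117.63929463, -457.80199946,   -1.17355559]), array([ 8.0101954 , 29.49408421, -8.65789279]))
```

jog_arm:
  plan: [0,0,41,0,0,0,85,0,0,82,0,0,0,85,-10,-40,85,0.8,2.9,-0.9,85,-20,-80,85,1.6,5.9,-1.7,85,-30,-120,85,2.4,8.8,-2.6,85,-40,-160,85,3.2,11.8,-3.5,85,-50,-198,85,4,14.7,-4.3,85,-60,-237,85,4.8,17.7,-5.2,85,-70,-276,85,5.6,20.6,-6.1,85,-80,-314,85,6.4,23.6,-6.9,85]

```text
time: 9.07
ee_pos: [0.4765, -0.1898, 0.2669]
orientation: [[-0.946, 0.307, 0.102], [0.306, 0.952, -0.025], [-0.105, 0.008, -0.994]]
contact_force: [1.9, -1.0, 0.4]
finger_gap: 0.085
```

```bash
python3 - <<'E'
from plan import *
from bench import get_state
st=get_state();y=np.radians(70.4)
T=np.array([[-np.sin(y),np.cos(y),0],[np.cos(y),np.sin(y),0],[0,0,-1]])
T[:,0]=np.cross(T[:,1],T[:,2])
print(st['ee_pos'],st['joints'],delta(np.array([.4395,-.332,.18]),T,st['ee_pos'],st['orientation']))
E
```

```text
[ 0.47652778 -0.18984735  0.26689584] [ 8.21394395e+00 -1.89291691e+00  8.44567511e+00  1.00812213e+02
 -2.45083642e-02  7.50372507e+01  8.87631208e+01] (array([ -37.02778406, -142.15265378,  -86.89583546]), array([ 1.52437301,  5.83484991, -1.68677952]))
```

jog_arm:
  plan: [-9,-36,-10,0.4,1.5,-0.4,85,-18,-72,-25,0.8,3,-0.9,85,-28,-108,-45,1.2,4.4,-1.3,85,-37,-143,-60,1.6,5.9,-1.8,85,-37,-143,-80,1.6,5.9,-1.8,85,-37,-143,-86,1.6,5.9,-1.8,85,-37,-143,-86,1.6,5.9,-1.8,85,-37,-143,-86,1.6,5.9,-1.8,85]

```text
time: 9.73
ee_pos: [0.441, -0.3297, 0.1815]
orientation: [[-0.942, 0.335, 0.001], [0.335, 0.942, 0.001], [-0.001, 0.001, -1.0]]
contact_force: [-0.0, 0.2, 0.3]
finger_gap: 0.0851
```

```bash
python3 - <<'E'
from objfit import *
s,st=snap('wrist','b1');X=cloud(s,st)
y=np.radians(-19.6)
c,d,a,rr,n,e=axisfit(X,(.4395,-.3325,.045),(np.cos(y),np.sin(y),0.0001),.010)
print(st['ee_pos'],st['orientation'].round(4).tolist(),'tool yaw',np.degrees(np.arctan2(st['orientation'][1][1],st['orientation'][0][1])))
print(c,np.degrees(np.arctan2(d[1],d[0])),d[2],n,e)
hd=a[(rr<.012)]; print('end',np.percentile(hd,[.2,1,3]))
h=a[(rr<.02)&(rr>.0135)&(a>.04)];print('head',np.percentile(h,[1,3,50,99]))
E
```

```text
[ 0.44104294 -0.32970071  0.18146619] [[-0.9423, 0.3348, 0.0015], [0.3348, 0.9423, 0.0008], [-0.0011, 0.0012, -1.0]] tool yaw 70.44108730383759
[ 0.43977877 -0.33171677  0.04516905] -18.99966714574522 -0.0013706063419267767 1948 0.0005068921768306059
end [-0.0665618  -0.06569102 -0.06296299]
head [0.04103342 0.04355518 0.08245131 0.10562516]
```

View pics/b1.png

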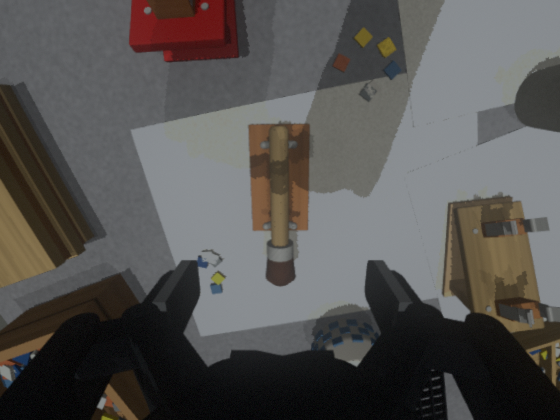

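jog_arm:
  plan: [-1.3,-2,-40,0,0,0.5,75,-1.3,-2,-80,0,0,0.5,60,-1.3,-2,-120,0,0,0.5,50,-1.3,-2,-145,0,0,0.5,50,-1.3,-2,-157,0,0,0.5,50,-1.3,-2,-157,0,0,0.5,50,-1.3,-2,-157,0,0,0.5,50]
  force: 80

```text
time: 10.37
ee_pos: [0.4404, -0.3329, 0.026]
orientation: [[-0.945, 0.327, 0.003], [0.327, 0.945, -0.001], [-0.003, 0.001, -1.0]]
contact_force: [-1.0, -0.0, 0.8]
finger_gap: 0.0497
```

jog_arm:
  plan: [0,0,0,0,0,0,8,0,0,0,0,0,0,8,0,0,0,0,0,0,8,0,0,0,0,0,0,8,0,0,0,0,0,0,8,0,0,0,0,0,0,8]
  force: 80

```text
time: 10.87
ee_pos: [0.4408, -0.3328, 0.0264]
orientation: [[-0.945, 0.328, 0.005], [0.328, 0.945, -0.0], [-0.005, 0.001, -1.0]]
contact_force: [0.0, 4.0, 9.4]
finger_gap: 0.0126
```

jog_arm:
  plan: [0,0,20,0,0,0,8,0,0,50,0,0,0,8,0,0,90,0,0,0,8,0,0,130,0,0,0,8,0,0,170,0,0,0,8,0,0,200,0,0,0,8,0,0,210,0,0,0,8,0,0,210,0,0,0,8,0,0,210,0,0,0,8]
  force: 80

```text
time: 11.62
ee_pos: [0.4391, -0.3327, 0.2341]
orientation: [[-0.945, 0.328, 0.002], [0.328, 0.945, 0.0], [-0.002, 0.001, -1.0]]
contact_force: [0.0, -0.0, -1.8]
finger_gap: 0.0125
```

```bash
python3 held.py b3 .010 .018
```

```text
ee [ 0.4391 -0.3327  0.2341] F [ 0.  -0.  -1.8] gap 0.012467392136997145
tool frame c [  0.     0.66 -18.34] d [-1.      0.0021  0.0068] n 6429 res 0.00041 end along d [-68.2 -67.7 -65.8]
```

View pics/b3.png

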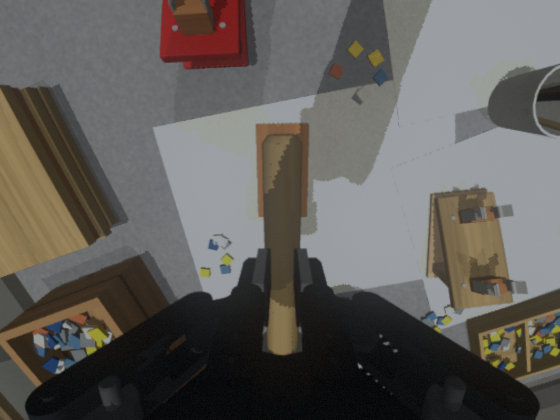

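```bash
python3 - <<'E'
from h import *
for t in ['side0','wrist0','w4','b3','asside' if 0 else 'aside']:
    X=cloud(*load(t)).reshape(-1,3)
    m=(np.abs(X[:,0]-.487)<.09)&(np.abs(X[:,1]+.01)<.08)&(X[:,2]>.06)&(X[:,2]<.153)
    for lo,hi in ((.06,.09),(.09,.12),(.12,.152)):
        k=m&(X[:,2]>lo)&(X[:,2]<hi)
        if k.sum()>5: print(t,lo,k.sum(),np.percentile(X[k],[1,99],axis=0).round(3).tolist())
E
python3 - <<'E'
from plan import *
from bench import get_state
st=get_state()
p,T=target('narrow',(.0015,.0005,-.0183),(-1,.0021,.0068),(0,0,.08))
print(st['ee_pos'],p.round(4),[x.round(2) for x in delta(p,T,st['ee_pos'],st['orientation'])])
E
```

```text
side0 0.06 544 [[0.408, -0.087, 0.06], [0.55, 0.03, 0.089]]
side0 0.09 101 [[0.43, -0.045, 0.09], [0.491, 0.028, 0.12]]
side0 0.12 122 [[0.426, -0.047, 0.121], [0.497, 0.033, 0.15]]
wrist0 0.06 2530 [[0.41, -0.089, 0.061], [0.561, 0.027, 0.088]]
wrist0 0.09 476 [[0.433, -0.045, 0.09], [0.492, 0.026, 0.12]]
wrist0 0.12 1291 [[0.429, -0.051, 0.121], [0.497, 0.032, 0.15]]
w4 0.06 4175 [[0.44, -0.09, 0.06], [0.562, 0.029, 0.089]]
w4 0.09 929 [[0.436, -0.01, 0.09], [0.49, 0.025, 0.12]]
w4 0.12 539 [[0.485, -0.011, 0.12], [0.497, -0.002, 0.138]]
b3 0.06 1556 [[0.409, -0.089, 0.06], [0.557, -0.01, 0.088]]
b3 0.09 134 [[0.431, -0.048, 0.091], [0.439, -0.04, 0.116]]
aside 0.06 535 [[0.408, -0.086, 0.06], [0.549, 0.03, 0.088]]
aside 0.09 101 [[0.429, -0.044, 0.091], [0.489, 0.029, 0.119]]
aside 0.12 124 [[0.424, -0.048, 0.12], [0.498, 0.032, 0.149]]
[ 0.43866253 -0.33233614  0.23295013] [ 0.572  -0.1066  0.1458] [array([133.29, 225.76, -87.18]), array([ -7.19, -24.36,   5.37])]
```

jog_arm:
  plan: [17,28,0,-0.9,-3,0.7,8,36,60,0,-1.8,-6.1,1.3,8,55,94,0,-2.9,-9.8,2.1,8,75,127,0,-4,-13.6,3,8,95,161,0,-5.1,-17.4,3.8,8,115,194,0,-6.2,-21,4.6,8,133.3,225.8,-10,-7.2,-24.4,5.4,8,133.3,225.8,-45,-7.2,-24.4,5.4,8,133.3,225.8,-80,-7.2,-24.4,5.4,8,133.3,225.8,-87,-7.2,-24.4,5.4,8]

```text
time: 12.5
ee_pos: [0.5677, -0.1059, 0.1391]
orientation: [[-0.882, 0.235, 0.409], [0.212, 0.972, -0.1], [-0.421, -0.002, -0.907]]
contact_force: [-1.7, -0.1, -3.1]
finger_gap: 0.0122
```

jog_arm:
  plan: [0,0,0,0,0,0,8,0,0,0,0,0,0,8,0,0,0,0,0,0,8,0,0,0,0,0,0,8]

```text
time: 12.83
ee_pos: [0.5737, -0.1075, 0.1495]
orientation: [[-0.875, 0.237, 0.422], [0.214, 0.972, -0.102], [-0.434, 0.001, -0.901]]
contact_force: [-0.2, -0.0, -1.4]
finger_gap: 0.0122
```

```bash
python3 held.py b4 .010 .018; python3 deckchk.py b4 narrow .08; python3 where.py narrow "(1.5,.5,-18.3)" "(-1,.0021,.0068)"
```

```text
ee [ 0.5737 -0.1075  0.1495] F [-0.2 -0.  -1.4] gap 0.012169540807480762
tool frame c [  0.     0.51 -17.88] d [-1.      0.0028  0.0052] n 6439 res 0.00041 end along d [-68.  -67.5 -65.6]
deck n 7217 z -0.03831931335241751
plane [-0.00115877  0.00501058 -0.03833397]
-0.07 [-0.0407  0.0369] -0.0019
-0.05 [-0.0409  0.0371] -0.0019
-0.03 [-0.0415  0.0373] -0.0021
-0.01 [-0.0413  0.0377] -0.0018
0.01 [-0.0411  0.0376] -0.0018
0.03 [-0.041   0.0375] -0.0017
0.05 [-0.0408  0.0382] -0.0013
0.07 [-0.0407  0.0379] -0.0014
x [-0.0746  0.0661]
saddle 5 [[-0.055, -0.0169, -0.0266], [-0.0548, -0.0153, -0.0262], [-0.0548, 0.0106, -0.0231]]
ee [ 0.5737 -0.1075  0.1495] qd 0.4152551174416532
t 12.8833 [ 0.57353229 -0.10734991  0.1493647 ] [ 0.01479318  0.60241395 -0.94870442]
mid in stand [ 2.98 -0.39 82.53] dir [ 1.0e+00 -3.0e-04  5.2e-03] F stand [-0.5  0.6 -0.8]
```

View pics/b4.png

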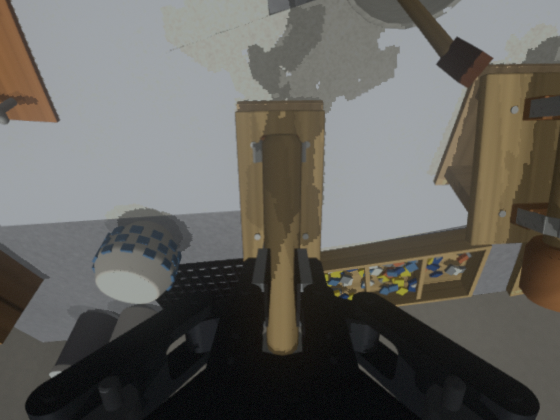

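jog_arm:
  plan: [3,-1.5,-12,0.07,0.3,0,8,8,-3,-25,0.07,0.3,0,8,14,-4.5,-38,0.07,0.3,0,8,20.3,-6.1,-51.9,0.07,0.3,0,8,20.3,-6.1,-51.9,0.07,0.3,0,8,20.3,-6.1,-51.9,0.07,0.3,0,8,20.3,-6.1,-51.9,0.07,0.3,0,8]

```text
time: 13.47
ee_pos: [0.593, -0.1132, 0.096]
orientation: [[-0.879, 0.236, 0.415], [0.214, 0.972, -0.1], [-0.427, 0.001, -0.904]]
contact_force: [0.3, -0.1, 0.4]
finger_gap: 0.0124
```

```bash
python3 held.py b6 .010 .018; python3 deckchk.py b6 narrow .08; python3 where.py narrow "(1.5,.5,-18.0)" "(-1,.0025,.0055)"; python3 -c "
from h import *
snap('scene','bsc6');snap('side','bsi6')
a=cv2.imread('pics/bsc6.png')[190:310,180:320];b=cv2.imread('pics/bsi6.png')[120:240,210:350]
cv2.imwrite('pics/bm6.png',cv2.resize(np.hstack([a,b]),None,fx=2.8,fy=2.8,interpolation=cv2.INTER_CUBIC))
a=cv2.imread('pics/b6.png')[80:360,180:390];cv2.imwrite('pics/b6c.png',cv2.resize(a,None,fx=2.1,fy=2.1,interpolation=cv2.INTER_CUBIC))"
```

```text
ee [ 0.593  -0.1132  0.096 ] F [ 0.3 -0.1  0.4] gap 0.01244308072690538
tool frame c [  0.     0.51 -17.87] d [-1.      0.0029  0.0059] n 6449 res 0.0004 end along d [-68.  -67.6 -65.6]
deck n 9480 z -0.03831774760621581
plane [-0.00135359  0.00532204 -0.03834829]
-0.07 [-0.0408  0.0368] -0.002
-0.05 [-0.041   0.0373] -0.0019
-0.03 [-0.0415  0.0374] -0.0021
-0.01 [-0.0412  0.0374] -0.0019
0.01 [-0.0409  0.0376] -0.0017
0.03 [-0.0409  0.0379] -0.0015
0.05 [-0.0403  0.0385] -0.0009
x [-0.0749  0.0484]
saddle 11 [[-0.0548, -0.0178, -0.0291], [-0.0546, -0.0157, -0.0238], [-0.0544, 0.0132, -0.0187]]
ee [ 0.593  -0.1132  0.096 ] qd 0.9026908979257958
t 13.5167 [ 0.59316908 -0.1131177   0.09644103] [-0.56528152 -0.01807561 -0.42718474]
mid in stand [-0.73 -1.39 25.64] dir [ 1.e+00  7.e-04 -4.e-04] F stand [-0.7 -0.2 -0.2]
```

View pics/b6c.png

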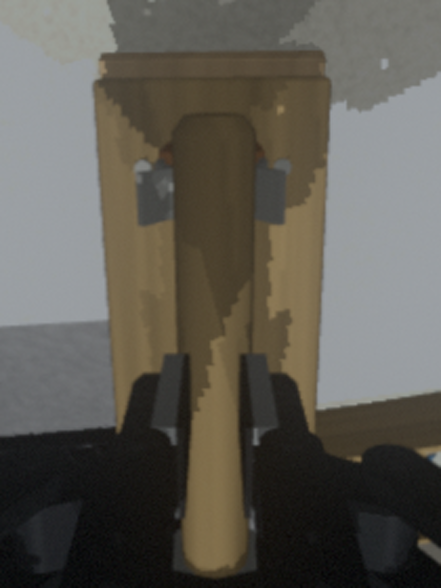

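View pics/bm6.png

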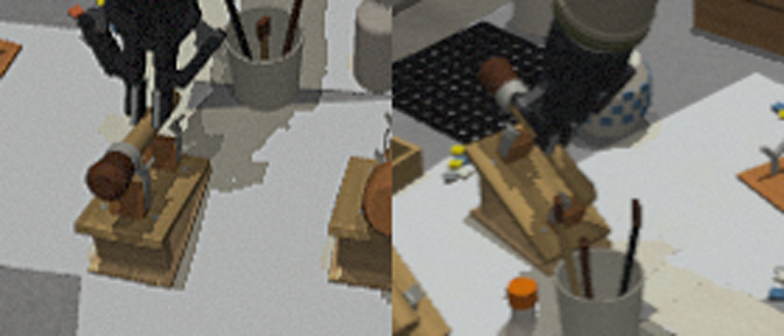

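jog_arm:
  plan: [1.5,-0.8,-2.6,0,0,0,8,2.7,-1.1,-5.2,0,0,0,8,3.9,-1.4,-7.8,0,0,0,8,5.1,-1.7,-10.4,0,0,0,8,6.3,-2,-13,0,0,0,8,7.3,-2.2,-15.2,0,0,0,8,7.3,-2.2,-15.2,0,0,0,8]

```text
time: 14.2
ee_pos: [0.6011, -0.1154, 0.0809]
orientation: [[-0.878, 0.236, 0.416], [0.213, 0.972, -0.1], [-0.428, 0.001, -0.904]]
contact_force: [1.3, -0.6, 1.5]
finger_gap: 0.0123
```

```bash
python3 where.py narrow "(1.5,.5,-17.9)" "(-1,.0028,.0058)"
```

```text
t 14.2 [ 0.60109735 -0.11542632  0.08086644] [ 1.32662839 -0.56973322  1.47988639]
mid in stand [ 0.15 -1.78  7.93] dir [ 1.      0.0011 -0.    ] F stand [ 1.9 -0.2  0.7]
```

jog_arm:
  plan: [1.2,-0.3,-2.6,0,0,0,8,2.4,-0.6,-5.2,0,0,0,8,3.5,-0.8,-7.8,0,0,0,8,4.3,-1,-9.5,0,0,0,8,4.3,-1,-9.5,0,0,0,8,4.3,-1,-9.5,0,0,0,8]

```text
time: 14.7
ee_pos: [0.6039, -0.1161, 0.0722]
orientation: [[-0.879, 0.236, 0.414], [0.214, 0.972, -0.1], [-0.426, 0.0, -0.905]]
contact_force: [-26.6, 5.9, 32.5]
finger_gap: 0.0126
```

```bash
python3 where.py narrow "(1.5,.5,-17.9)" "(-1,.0028,.0058)";python3 held.py b7 .010 .018
```

```text
t 14.7 [ 0.60387673 -0.11613973  0.07216615] [-26.5883856    5.90754649  32.49155336]
mid in stand [-0.89 -1.81 -1.16] dir [ 1.0e+00  9.0e-04 -2.4e-03] F stand [-10.9  -0.5  41. ]
ee [ 0.6039 -0.1161  0.0722] F [-26.6   5.9  32.5] gap 0.012646172159766107
tool frame c [  0.     0.47 -18.32] d [-1.      0.0051  0.004 ] n 6343 res 0.00047 end along d [-68.1 -67.7 -65.8]
```

jog_arm:
  plan: [-1.2,0.3,2.6,0,0,0,8,-1.2,0.3,2.6,0,0,0,8,-1.2,0.3,2.6,0,0,0,30,-1.2,0.3,2.6,0,0,0,50,-1.2,0.3,2.6,0,0,0,50,-1.2,0.3,2.6,0,0,0,50,-1.2,0.3,2.6,0,0,0,50]

```text
time: 15.33
ee_pos: [0.6033, -0.116, 0.0733]
orientation: [[-0.879, 0.236, 0.414], [0.214, 0.972, -0.1], [-0.426, 0.0, -0.905]]
contact_force: [0.3, 0.1, -0.3]
finger_gap: 0.0501
```

jog_arm:
  plan: [-4.1,1,9,0,0,0,50,-12.3,3,27,0,0,0,50,-24.7,5.9,54,0,0,0,60,-37,8.9,81.5,0,0,0,75,-49,11.9,108.7,0,0,0,85,-49,11.9,108.7,0,0,0,85,-49,11.9,108.7,0,0,0,85,-49,11.9,108.7,0,0,0,85]

```text
time: 16.0
ee_pos: [0.554, -0.1041, 0.1823]
orientation: [[-0.879, 0.236, 0.415], [0.214, 0.972, -0.1], [-0.426, 0.001, -0.905]]
contact_force: [0.1, -0.2, -0.6]
finger_gap: 0.085
```

```bash
python3 seatchk.py narrow .010 z; python3 deckchk.py zwrist narrow .08; python3 seatchk.py wide .016 y;  python3 -c "
from h import *
a=cv2.imread('pics/zscene.png')[180:310,180:400];b=cv2.imread('pics/zside.png')[130:260,130:350]
cv2.imwrite('pics/zm.png',cv2.resize(np.vstack([a,b]),None,fx=2.2,fy=2.2,interpolation=cv2.INTER_CUBIC))"
```

```text
wrist axis at x=0 [ 0.   -1.93 -0.66] d [ 1.      0.0048 -0.0012] 1515 0.00042 ends [-67.5  60.2]
scene axis at x=0 [ 0.   -3.16  0.72] d [0.9999 0.0138 0.0026] 116 0.00069 ends [-64.2 112.4]
side axis at x=0 [ 0.   -0.59 -0.91] d [ 0.9995  0.0081 -0.03  ] 155 0.00107 ends [-68.3  76.4]
[ 0.55369549 -0.10410423  0.18103602] [ 0.08693187 -0.70281811 -1.67503101] 16.1
deck n 6347 z -0.03837702079083367
plane [-0.00115166  0.00470528 -0.03836837]
-0.07 [-0.0408  0.0373] -0.0018
-0.05 [-0.0418  0.037 ] -0.0024
-0.03 [-0.0414  0.0376] -0.0019
-0.01 [-0.0411  0.0373] -0.0019
0.01 [-0.0409  0.0373] -0.0018
0.03 [-0.0407  0.0377] -0.0015
0.05 [-0.0408  0.0382] -0.0013
0.07 [-0.041   0.0379] -0.0016
x [-0.0743  0.07  ]
saddle 47 [[-0.0551, -0.0174, -0.0297], [0.035, 0.0093, -0.0231], [0.0357, 0.0137, -0.0187]]
ee [ 0.554  -0.1041  0.1823] qd 1.6752217783810162
wrist axis at x=0 [ 0.    0.11 -0.46] d [ 1.0e+00 -2.7e-03 -9.0e-04] 3509 0.00064 ends [-67.   60.3]
scene axis at x=0 [ 0.   -1.59  0.84] d [ 1.0e+00 -3.4e-03  2.0e-04] 132 0.00049 ends [-65.1 112.3]
side axis at x=0 [ 0.   -1.18 -0.81] d [ 1.     -0.0013 -0.002 ] 316 0.00117 ends [-70.6  59.6]
[ 0.55384977 -0.10409441  0.18099981] [0.62632389 0.16060025 0.59674431] 16.25
```

View pics/zm.png

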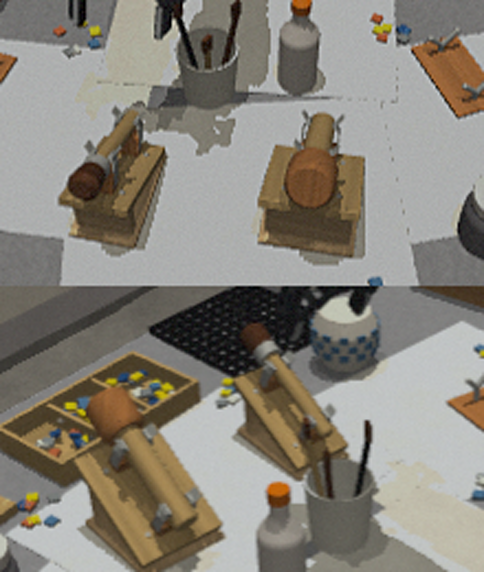

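View pics/zwrist.png

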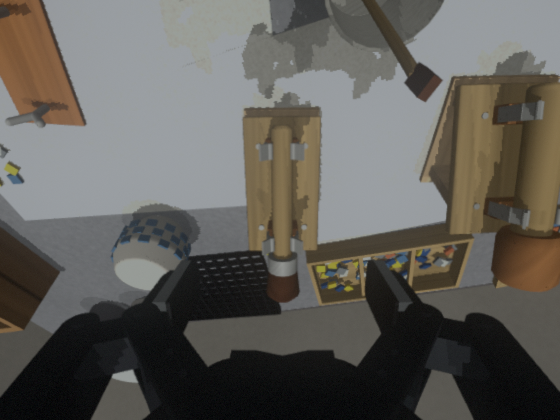

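```bash
python3 -c "
from bench import finish_job
print(finish_job())"
```

```text
the job is handed in; nothing more can be done
None
```

I put the mallet in the wide wooden stand first, then the brush in the narrow wooden one. Both are head uphill, pressed past the snap and released. I used neither the red stand nor any of the pots and bottles. The job was handed in at about 16 s, with the gripper open and about 0.1 m clear.

**Press force:** the last press held about 23 N square to the deck for the mallet and about 41 N for the brush. Both are well above the 8–15 N snap. That force went through the held handle, not the gripper body.

**Last wrist-camera checks:**

| | Height against seat | Tilt along slope | Position along slope |
|---|---|---|---|
| Mallet | within 1 mm | within 0.1° | about 1 mm low |
| Brush | within 1 mm | within 0.1° | about 1–1.5 mm low |

In the wrist view both brush clips and both mallet clips stand round their handles.

**Checks that disagreed:**
- **Other cameras:** the scene and side cameras differ from the wrist camera by up to 2–3 mm on position. The side camera's brush fit also read about 1.7° of tilt, but it had few points.
- **Brush stand, sideways:** on the later close views the narrow deck read about 1.8 mm off my first estimate. I corrected for it before pressing, and the brush axis (-1.9 mm) now matches the deck centre (-1.8 mm).

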